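# Fire one shot of the spring impact tester at a rubber stopper

### The arm

A 6-joint arm with a two-finger parallel gripper is mounted at the origin on a cart in front of the work surface, level with it; the furniture and walls round the work are solid. World frame = base frame: x ahead of the robot, y to its left, z up, the work surface at z = 0. Lengths are in mm, angles in rad, forces in N, time in s.
With the tool pointing down it reaches from about 275 to 850 mm from the base axis. Payload 5.2 kg.
Tool frame: the origin (TCP) lies midway between the tips of the shut fingers; the grasp point (between the pads) lies 19 mm behind it; z points along the fingers, y is the direction in which the jaws open and shut (so a half turn about z gives the same grasp; the last joint's range is limited). The gripper opens to 85 mm and grips with 20 to 120 N. Pads are 22 mm wide; open, the fingers measure 114 mm over their backs; the gripper's body (76 mm by 85 mm) begins 54 mm behind the grasp point. The pads swing forward as they close: fully open they stand 13 mm farther back than shut.
Start: joints at [1.086, 0.259, 1.535, -0, 1.348, -0.203], TCP at [152.924, 528.317, 231.31] pointing down, gripper open.
Joint ranges: [-3.14, 3.14], [-0.91, 2.08], [0.19, 2.58], [-1.22, 4.36], [0.22, 2.71], [-3.12, 3.12]. Speed limits (rad/s): [2.57, 2.57, 3.14, 3.14, 3.14, 3.14].

### API

Orientations are given as a unit quaternion [x, y, z, w].
In Python, from plant import sensors, imaging, manip gives the robot as it stands. The module is installed in compiled form; this text tells all that it offers.
- The arm moves only by the tool play_rows, never from a script. Its argument "motion" is text: rows parted by semicolons, each of 6 numbers parted by spaces: the shift along the tool's x, y, z in mm, then the turn, a rotation vector about the tool's x, y, z in degrees. A call has 1 to 12 rows; each row shifts and turns the commanded pose from where the row before left it, along the tool's axes as they then stand; what a row does not reach is not made up. A row lasts 1/10 s, in which the tool goes at most 50 mm and 8.59 degrees, less where a joint would pass 70% of its speed; a pose out of reach is approached as far as the arm can. A call with a gripper value outside its range is refused whole. "jaw" is the gripper command: -1 is fully open, 1 is shut, values between are in proportion, set as the call begins (left out, the last holds). The fingers move at their own pace and stop on an object; "force" is the grip in N (left out, the last holds). Time passes only in rows, so rows that do not move let the fingers close. It gives the time, the measured TCP pose, the force and the opening at its end, in the units of the state.
- sensors.sense(): the state, without advancing time (a new reading comes with each control period).
- imaging.read_camera(name): name is "scene" or "top" or "wrist"; returns (picture, depth): 400x640x3 uint8, red, green, blue; 400x640 float32, mm along the optical axis (not along the pixel's ray), 0 where there is no reading.
- imaging.get_calibration(name): a dict with "K" (3x3 intrinsics, pixels), "rvec" (rotation vector, rad) and "tvec" (3), from world to camera coordinates, as OpenCV has them; the wrist camera has in their place "T_tool_cam" (4x4, takes a point from camera to tool coordinates, whose origin is the TCP and whose axes are the flange's). Camera axes: x right, y down, z forward; pixel columns grow to the right and rows downward; lengths in mm; the calibration is good to about 2 mm. A picture is of the moment at which its call begins: read the wrist's pose just before it. get_calibration takes no time and is no camera call.
- manip.job_done(): hands the job in, once; it reports no verdict.
Trained networks look in the newest picture that a camera, given by its name, has taken for a name from the list of things; names that differ only in an ending like _2 or _b are one class to them, and where a whole thing is asked for, a point or a joint stands for the part that bears it (a point fixed in the world has none). Each returns a list of dicts, best first, with "p" (0 to 1); they miss things now and then, are a little off and sometimes report something else, mostly with a low value. They report only what shows in the picture. A call takes as long as a camera call.
- imaging.find_in(target, camera): "rect" ([centre column, centre row, width, height] in pixels, round what is visible of it).
The state is a dict: "time": time; "joint_pos": joint angles; "qd": joint speeds; "joint_efforts": joint torques, N m; "tcp_pos": TCP position; "orientation": TCP orientation; "contact_force": force on the tool from outside, world axes, zero at the start; "wrist_torque": the same for the moment, N m; "grip_width": finger opening in mm.
Only numpy, scipy, OpenCV 4.12 (cv2) and the standard library are available. Lean on these libraries where they do the work, as an engineer would, in place of code of your own. Each camera call takes 0.05 s, during which the arm holds its last target. There are 200 camera calls.

### The job

Run one shot of the stopper-ejection test on the bench impact tester: draw the striker back by its upright lug until the sear catches and holds it cocked, and push the catch-chamber door shut until its latch tongue snaps in behind the keeper roller. Only when the door is latched and the striker stands cocked by itself, press the sear's thumb pad to fire, so that the stopper is knocked out of its saddle into the closed chamber. Leave the door latched and do not disturb the things standing around.

Things in the scene. Friction and masses are not known exactly. Their poses are not given: they have to be found in the camera images.
- tester: Bench impact tester, fixed: base 150 x 372 mm. Origin: on the worktop under the striking axis, mid-thickness of the 16 mm upright aluminium bulkhead (134 wide, 124 mm high). z up; +y: the way the striker is drawn (it fires to -y); x away from the robot. Striker, rear block (y 185 to 199) and sear are on the +y side; clear catch chamber (134 wide, 124 high, to y -150), door at its -y end.
- striker (a joint): Draw of the striker along the tester's +y, m. 0: at rest, spring free, nose just short of the stopper. Spring 370 N/m: 15 N at the catch, 17 N at the stop (0.047). Drawn past 0.042 the sear drops in front of its catch; let go, it then stays cocked at about 0.041. Let go earlier it flies forward, overshoots 0 and hits the stopper.
- lug_face (a point): Middle of the face to push of the draw lug, an upright steel plate 44 wide (tester x), 7 thick (y), on top of the striker, 72 to 118 mm high; this point is 100 mm high and moves with it. The face looks to the tester's -y; push it to +y. At rest 52 mm are free between it and the bulkhead (124 mm high).
- sear (a joint): Sear lever angle, rad: 0 at rest (nose down), grows as its thumb pad goes down, limit 0.30; sprung back to 0. The cocked striker is let go at about 0.13 (pad about 8 mm down); pressing takes 3 to 8 N. While the striker is being drawn its catch lifts the nose to about 0.15, and the lever then drops back to 0.
- sear_pad (a point): Middle of the top of the sear's ribbed thumb pad, 30 x 30 mm, at the +y end of the lever, beyond the rear block; 100 mm high at rest. Press it down; the lever turns about a pin along the tester's x, 60 mm nearer the bulkhead, 78 mm high.
- door (a joint): Opening of the chamber door, rad: 0 shut, range to 1.5, starts well open. Vertical hinge at the far (+x) edge of the chamber's -y end; it swings out to the tester's -y, and slight friction holds it where it is left. Closing it meets the latch from about 0.13 down to 0.02.
- door_hinge (a point): On the door's hinge axis, 71 mm high. The door is 116 mm wide, 98 mm high (top at 120 mm), 8 mm thick, this axis in the middle of its thickness.
- door_push (a point): Middle of the outer face of the latch case, a dark steel box 46 wide, 18 thick, 50 mm high on the door's outer side; 90 mm from the hinge axis along the door, 22 mm out from the door's mid plane, 75 mm high. Push here, square to the door, to close it; riding over the keeper takes about 5 to 12 N.
- tongue (a joint): How far the sprung latch tongue is pushed in, m: 0 out, 0.011 fully in. It stands out 16 mm past the door's free edge, sloped on the inner side, and rides over an upright 8 mm roller (the keeper) on the chamber post nearest the robot. Latched: door below 0.04 rad and tongue out again (below 0.003).
- stopper: Tapered rubber stopper (40 mm wide end, 33 mm narrow end, 30 mm long) lying along the striking axis in a steel saddle in the chamber, under a small sprung roller. Origin: centre of the narrow end, facing the striker; z points to the wide end. In the saddle its origin is at y -8 mm of the tester, 55 mm high.
- timer: Bystander: lab timer lying on its back, 70 x 62 x 18 mm, left of the tester; origin under its centre.
- beaker: Bystander: glass beaker, 70 mm across, 80 mm high, behind the tester on the left; origin under its centre.

How it is judged:
By the outcome, as a careful person would: the job done as asked, in the order asked, and still so for the second after the job is handed in, with the robot touching nothing.
It also fails if it takes over 64 s, if anything falls off the work surface, if the arm or the gripper's body presses on something with over 40 N, if the wrist force passes 120 N, or if a joint passes its speed limit or range.

## Working session

There is one attempt and no reset: what is moved stays moved. The work goes in short steps, Python scripts to look and compute and a tool call to move; the robot and the scene stay as the last step left them, time stands still between calls to the robot, and variables do not carry over. Pictures are saved under pics/ and viewed, about 8 in all and at most 12, crops included, and the job is handed in when it is done.

Besides the shell and the picture viewer there is one more tool, called as a command line: name --argument value ..., lists and objects as JSON in quotes. play_rows: Moves the arm, as the interface text tells. Its arguments: {"type":"object","properties":{"motion":{"type":"string"},"jaw":{"type":"number"},"force":{"type":"number"}},"required":["motion"]}

```bash
mkdir -p pics
cat > h.py <<'E'
import numpy as np, cv2
from plant import sensors, imaging, manip
from scipy.spatial.transform import Rotation as R
def cam(n):
    s=sensors.sense(); im,d=imaging.read_camera(n); c=imaging.get_calibration(n); K=np.array(c["K"])
    if n=="wrist":
        T=np.eye(4);T[:3,:3]=R.from_quat(s["orientation"]).as_matrix();T[:3,3]=s["tcp_pos"]; M=T@np.array(c["T_tool_cam"])
    else:
        A=np.eye(4);A[:3,:3]=cv2.Rodrigues(np.array(c["rvec"],float))[0];A[:3,3]=np.ravel(c["tvec"]); M=np.linalg.inv(A)
    return im,d,K,M
def pts(d,K,M):
    v,u=np.mgrid[:d.shape[0],:d.shape[1]]
    P=np.stack([(u-K[0,2])/K[0,0]*d,(v-K[1,2])/K[1,1]*d,d],-1)
    W=P@M[:3,:3].T+M[:3,3]; W[d<=0]=np.nan; return W
def proj(p,K,M):
    q=np.linalg.inv(M)@np.r_[p,1]; q=K@q[:3]; return q[:2]/q[2]
def save(n,im): cv2.imwrite("pics/"+n,im[...,::-1])
E
python3 - <<'E'
from h import *
print(sensors.sense())
for n in ["scene","top"]:
    im,d,K,M=cam(n); W=pts(d,K,M); save(n+"0.png",im); np.savez(n+"0.npz",im=im,W=W,K=K,M=M)
    print(n,M[:3,3].round(),M[:3,2].round(2))
    for t in ["tester","lug_face","sear_pad","door_push","stopper","timer","beaker","striker","sear","door","tongue"]:
        for r in imaging.find_in(t,n)[:2]:
            u,v,w,h=r["rect"]; print(t,np.round(r["rect"]),round(r["p"],2),W[int(min(v,399)),int(min(u,639))].round())
E
```

```text
{'time': 0.0, 'joint_pos': array([ 1.08621947e+00,  2.59349858e-01,  1.53607312e+00,  2.21931028e-06,
        1.34798948e+00, -2.02756565e-01]), 'qd': array([ 0.00053829, -0.00080259,  0.00066463, -0.00098719, -0.00069746,
        0.00143502]), 'joint_efforts': array([ 6.82600080e-05, -4.46031010e+01, -2.90566599e+01, -2.30775240e-04,
        1.17449934e-02, -2.30469050e-05]), 'tcp_pos': array([152.66484319, 527.84821559, 230.47499387]), 'orientation': array([ 1.40444485e-01,  9.90088137e-01, -8.56328627e-04, -3.07601627e-04]), 'contact_force': array([-0.4916792 , -0.1269689 ,  0.04715829]), 'wrist_torque': array([ 0.0427462 , -0.03545588, -0.06024844]), 'grip_width': 85.60466767140588}
scene [  24. -730.  730.] [ 0.45  0.72 -0.53]
tester [339. 248. 178. 137.] 0.78 [467. -76. 122.]
tester [411. 274.  36.  75.] 0.21 [ 550. -191.   96.]
lug_face [292. 219.  58.  44.] 0.62 [474. 125.  70.]
sear_pad [276. 195.  40.  34.] 0.83 [477. 205.  92.]
door_push [413. 276.  36.  76.] 0.67 [ 545. -204.  105.]
timer [228. 189.  27.  14.] 0.61 [440. 425.  14.]
beaker [341. 171.  21.  30.] 0.6 [702. 2
[... 284 characters left out ...]
36.  73.] 0.33 [ 547. -196.  101.]
top [ 380.  147. 1114.] [ 0.19  0.02 -0.98]
lug_face [346. 246.  35.  42.] 0.93 [499.  91.  74.]
sear_pad [296. 253.  52.  14.] 0.72 [477. 218.  98.]
sear_pad [344. 247.  37.  36.] 0.28 [492. 100. 116.]
door_push [446. 218.  41.  28.] 0.81 [ 563. -161.  103.]
door_push [345. 246.  29.  38.] 0.61 [492.  98. 117.]
timer [214. 264.  28.  23.] 0.87 [456. 450.  12.]
timer [272. 167.  26.  25.] 0.53 [730. 293.  21.]
beaker [272. 164.  25.  27.] 0.86 [735. 292.  24.]
striker [341. 247.  44.  37.] 0.79 [493. 104.  82.]
sear [296. 251.  52.  16.] 0.78 [482. 221.  93.]
sear [344. 246.  34.  37.] 0.4 [492.  98. 117.]
door [449. 219.  41.  24.] 0.97 [ 561. -165.  114.]
```

Run:
```python
from h import *
a=np.load("top0.npz"); b=np.load("scene0.npz")
t=cv2.resize(a["im"][180:300,240:500],None,fx=3,fy=3); s=cv2.resize(b["im"][150:340,200:460],None,fx=3,fy=3)
save("top_crop.png",t); save("scene_crop.png",s)
W=a["W"]
# bulkhead + tester outline: points with z near 124
for z0,z1 in [(108,122),(122,130)]:
    m=(W[...,2]>z0)&(W[...,2]<z1)&(W[...,0]>350)&(W[...,0]<650)&(W[...,1]>-280)&(W[...,1]<260)
    p=W[m][:, :2]; 
    for y in range(-260,260,10):
        q=p[(p[:,1]>=y)&(p[:,1]<y+10)]
        if len(q)>3: print(z0,y,len(q),q[:,0].min().round(),q[:,0].max().round())
```

```text
108 -220 6 540.0 548.0
108 -210 17 542.0 552.0
108 -200 18 545.0 557.0
108 -190 19 549.0 560.0
108 -180 19 553.0 565.0
108 -170 19 559.0 570.0
108 -160 19 564.0 575.0
108 -150 18 567.0 578.0
108 -140 17 572.0 584.0
108 -130 18 575.0 587.0
108 -120 38 459.0 593.0
108 -110 66 462.0 593.0
108 -100 73 461.0 593.0
108 -90 67 459.0 591.0
108 -80 62 459.0 591.0
108 -70 69 457.0 588.0
108 -60 65 456.0 588.0
108 -50 72 454.0 586.0
108 -40 56 454.0 586.0
108 -30 79 452.0 583.0
108 -20 77 452.0 581.0
108 -10 77 449.0 581.0
108 0 61 449.0 576.0
108 10 74 447.0 578.0
108 20 62 447.0 576.0
108 30 73 443.0 576.0
108 40 54 473.0 576.0
108 50 8 555.0 573.0
108 90 21 480.0 519.0
108 100 31 480.0 522.0
122 -120 31 463.0 517.0
122 -110 114 463.0 590.0
122 -100 144 463.0 590.0
122 -90 145 461.0 590.0
122 -80 160 458.0 590.0
122 -70 149 458.0 588.0
122 -60 155 459.0 588.0
122 -50 144 456.0 585.0
122 -40 161 454.0 580.0
122 -30 143 451.0 580.0
122 -20 137 452.0 583.0
122 -10 138 449.0 580.0
122 0 155 447.0 578.0
122 10 145 447.0 578.0
122 20 154 444.0 573.0
122 30 156 447.0 575.0
122 40 76 483.0 576.0
122 50 7 545.0 573.0
```

View pics/top_crop.png

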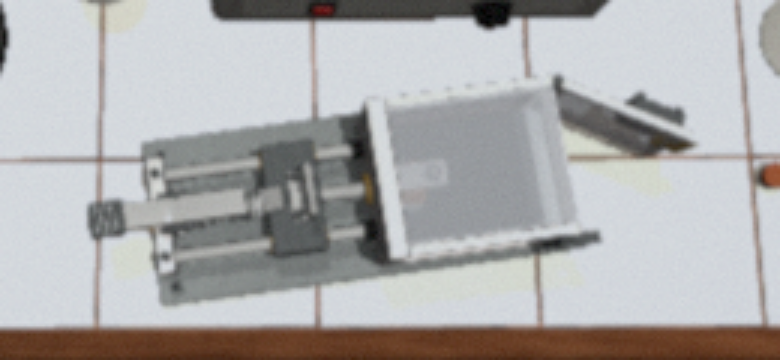

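View pics/scene_crop.png

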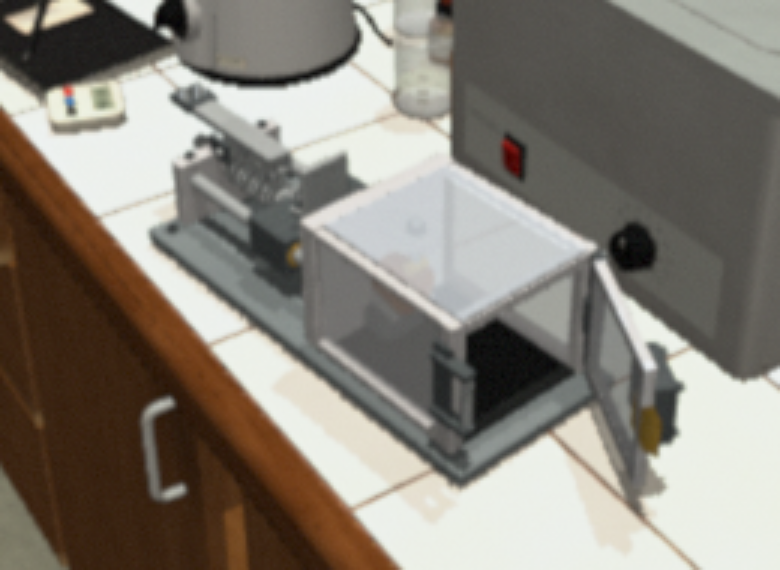

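The crops show the tester yawed slightly. The striker lug is at about (300,190) in the top crop, the pad at (105,217), and the door is open about 1 rad at (560–690, 85–145). A tall instrument stands behind the door. Next I'll fit the frame and the clearance to that instrument.

Run:
```python
from h import *
a=np.load("top0.npz"); b=np.load("scene0.npz")
W=a["W"].reshape(-1,3); S=b["W"].reshape(-1,3)
def sel(W,x0,x1,y0,y1,z0,z1): 
    m=(W[:,0]>x0)&(W[:,0]<x1)&(W[:,1]>y0)&(W[:,1]<y1)&(W[:,2]>z0)&(W[:,2]<z1); return W[m]
p=sel(W,430,600,-125,70,112,132)
# exclude door: keep left of line; edges per y bin
from numpy import polyfit
ys=np.arange(-100,30,5); lo=[];hi=[]
for y in ys:
    q=p[abs(p[:,1]-y)<4,0]; lo.append(np.percentile(q,1));hi.append(np.percentile(q,99))
print("edges",polyfit(ys,lo,1),polyfit(ys,hi,1))
r=cv2.minAreaRect(p[(p[:,1]>-122)][:, :2].astype(np.float32)); print(r)
th=-np.mean([polyfit(ys,lo,1)[0],polyfit(ys,hi,1)[0]]); th=np.arctan(th); print("yaw",th)
ex=np.array([np.cos(th),np.sin(th)]);ey=np.array([-np.sin(th),np.cos(th)])
A=p[:,:2]@ex;B=p[:,:2]@ey; A0=(np.percentile(A,.5)+np.percentile(A,99.5))/2; print("A ext",np.percentile(A,[.5,99.5]),"B ext",np.percentile(B,[.5,99.5]))
bh=np.percentile(B,99.5)-8; o=A0*ex+bh*ey; print("origin est",o)
F=lambda P:np.c_[(P[:,:2]-o)@ex,(P[:,:2]-o)@ey,P[:,2]]
for nm,Q in [("top",W),("scene",S)]:
    T=F(Q)
    l=sel(T,-40,40,40,110,100,130); print(nm,"lugtop",np.percentile(l,[2,50,98],axis=0).round(1).tolist())
    l=sel(T,-30,30,199,250,85,115); print(nm,"pad",np.percentile(l,[2,50,98],axis=0).round(1).tolist())
    l=sel(Q,600,720,-320,0,0,400); l=l[l[:,2]>30]
    print(nm,"furn",[ (z,np.percentile(l[abs(l[:,2]-z)<12,0],[1,5,50]).round(),(l[abs(l[:,2]-z)<12,1]).min().round()) for z in range(40,330,30) if (abs(l[:,2]-z)<12).sum()>20])
D=sel(W,530,600,-240,-130,110,126); print("doortop",polyfit(D[:,1],D[:,0],1),D.min(0),D.max(0),D.mean(0))
D=sel(W,530,640,-240,-130,85,106); print("case?",np.percentile(D,[5,50,95],axis=0).round())
```

```text
edges [-1.29797431e-01  4.49343021e+02] [-1.35625015e-01  5.79390986e+02]
((519.8226928710938, -41.726837158203125), (132.93873596191406, 176.1680145263672), 7.318610191345215)
yaw 0.131940238602125
A ext [444.41775372 575.26659496] B ext [-190.36990396  -22.12113249]
origin est [509.37355315  37.21436163]
top lugtop [[-20.6, 60.7, 102.1], [-1.1, 64.0, 116.3], [20.6, 67.1, 119.2]]
top pad [[-13.6, 200.7, 92.5], [0.0, 227.0, 98.2], [14.3, 249.1, 102.3]]
top furn [(40, array([669., 669., 670.]), np.float64(-168.0)), (70, array([651., 651., 670.]), np.float64(-168.0)), (100, array([664., 669., 671.]), np.float64(-168.0)), (130, array([670., 670., 671.]), np.float64(-172.0)), (160, array([670., 670., 671.]), np.float64(-171.0)), (190, array([670., 670., 671.]), np.float64(-170.0)), (220, array([670., 670., 671.]), np.float64(-169.0)), (250, array([668., 669., 693.]), np.float64(-181.0))]
scene lugtop [[-20.8, 57.9, 100.4], [-0.2, 61.1, 109.9], [19.9, 65.7, 116.8]]
scene pad [[-14.6, 200.1, 88.6], [-3.0, 224.5, 96.2], [13.7, 248.1, 100.8]]
scene furn [(40, array([669., 670., 672.]), np.float64(-178.0)), (70, array([651., 652., 671.]), np.float64(-177.0)), (100, array([669., 670., 672.]), np.float64(-178.0)), (130, array([669., 670., 673.]), np.float64(-177.0)), (160, array([669., 670., 673.]), np.float64(-178.0)), (190, array([669., 670., 673.]), np.float64(-177.0)), (220, array([670., 670., 673.]), np.float64(-178.0)), (250, array([667., 669., 690.]), np.float64(-183.0))]
doortop [4.37454751e-01 6.36093594e+02] [ 540.23469116 -213.20695604  110.64693268] [ 583.53399029 -130.7095871   122.60690333] [ 560.95536639 -171.76228433  117.25897343]
case? [[ 541. -216.   87.]
 [ 565. -189.   98.]
 [ 577. -140.  104.]]
```

play_rows --motion "0 0 0 0 0 8.3;0 0 0 0 0 8.3;0 0 0 0 0 8.3;0 0 0 0 0 8.3;0 0 0 0 0 8.3;0 0 0 0 0 8.3;0 0 0 0 0 8.3;0 0 0 0 0 8.1;0 0 0 0 0 0" --jaw 1

```text
time: 2.1
tcp_pos: [152.9, 528.3, 231.3]
orientation: [0.659, 0.752, -0.0, 0.0]
contact_force: [0.1, -0.6, 0.4]
grip_width: -0.1
```

```bash
cat >> h.py <<'E'
th=0.1319; O=np.array([509.4,37.2]); ex=np.array([np.cos(th),np.sin(th)]); ey=np.array([-np.sin(th),np.cos(th)])
def w(x,y,z): return np.r_[O+x*ex+y*ey,z]
def to(p):
    s=sensors.sense(); r=R.from_quat(s["orientation"])
    return (r.inv().apply(np.asarray(p)-s["tcp_pos"])).round(1)
def info():
    s=sensors.sense(); m=R.from_quat(s["orientation"]).as_matrix()
    t=s["tcp_pos"][:2]-O; print("t",round(s["time"],2),"tcp tester",(t@ex).round(1),(t@ey).round(1),s["tcp_pos"][2].round(1),"toolx yaw",np.degrees(np.arctan2(m[1,0],m[0,0])).round(1),"want",np.degrees(th).round(1)+90,"z",m[:,2].round(3),"F",np.round(s["contact_force"],1),"grip",round(s["grip_width"],1))
E
python3 - <<'E'
from h import *
info(); print(to(w(0,34,230)))
E
```

```text
t 2.1 tcp tester -288.8 533.7 231.3 toolx yaw 97.6 want 97.6 z [-0. -0. -1.] F [ 0.1 -0.6  0.4] grip -0.1
[-499.9  288.6    1.3]
```

play_rows --motion "-41.7 24 0 0 0 0;-41.7 24 0 0 0 0;-41.7 24 0 0 0 0;-41.7 24 0 0 0 0;-41.7 24 0 0 0 0;-41.7 24 0 0 0 0;-41.7 24 0 0 0 0;-41.7 24 0 0 0 0;-41.7 24 0 0 0 0;-41.7 24 0 0 0 0;-41.7 24 0 0 0 0;-41.7 24 0 0 0 0"

```text
time: 3.3
tcp_pos: [506.0, 68.9, 231.5]
orientation: [0.657, 0.754, 0.0, 0.0]
contact_force: [-0.2, 1.1, -0.1]
grip_width: -0.3
```

play_rows --motion "0 0 0 0 0 0;0 0 0 0 0 0"

```text
time: 3.5
tcp_pos: [505.3, 69.8, 230.9]
orientation: [0.658, 0.753, -0.0, -0.001]
contact_force: [0.2, -0.3, -0.8]
grip_width: -0.3
```

Run:
```python
from h import *
info()
im,d,K,M=cam("wrist"); save("w1.png",im); W=pts(d,K,M); np.savez("w1.npz",im=im,W=W)
print(M.round(2).tolist())
for t in ["lug_face","sear_pad"]:
    for r in imaging.find_in(t,"wrist")[:2]: print(t,np.round(r["rect"]),r["p"])
Q=W.reshape(-1,3);T=np.c_[(Q[:,:2]-O)@ex,(Q[:,:2]-O)@ey,Q[:,2]]
def rep(n,x0,x1,y0,y1,z0,z1):
    m=(T[:,0]>x0)&(T[:,0]<x1)&(T[:,1]>y0)&(T[:,1]<y1)&(T[:,2]>z0)&(T[:,2]<z1); print(n,m.sum(),np.percentile(T[m],[1,50,99],axis=0).round(1).tolist() if m.any() else "")
rep("lug",-40,40,40,90,108,130);rep("bulk",-90,90,-20,30,118,135);rep("pad",-30,30,200,260,85,115)
```

```text
t 3.5 tcp tester 0.2 32.8 230.9 toolx yaw 97.7 want 97.6 z [-0.001  0.    -1.   ] F [ 0.2 -0.3 -0.8] grip -0.3
[[0.99, 0.13, 0.04, 494.19], [0.13, -0.95, -0.3, 146.96], [-0.0, 0.3, -0.95, 372.36], [0.0, 0.0, 0.0, 1.0]]
lug_face [326. 146. 110. 119.] 0.88
sear_pad [326.  43.  32.  85.] 0.68
lug 558 [[-20.1, 61.8, 108.5], [0.5, 65.8, 115.9], [21.4, 68.5, 117.9]]
bulk 5270 [[-64.2, -19.6, 118.9], [1.4, -2.4, 122.6], [65.5, 9.6, 124.1]]
pad 0
```

View pics/w1.png

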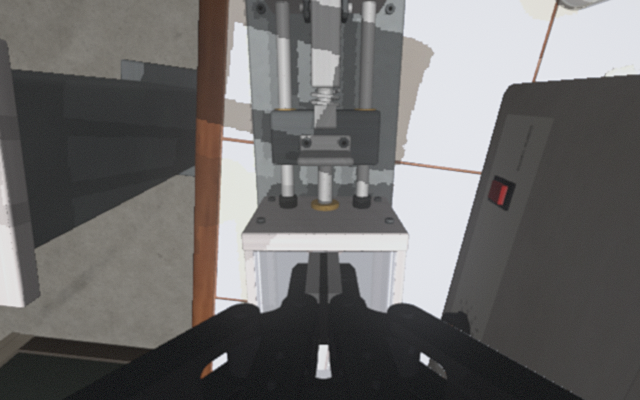

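The wrist view confirms the frame: the lug plate is at about (326,162), the bulkhead's top edge at row 240, and the gap between them is clear. I'll descend into the gap.

play_rows --motion "3 0 20 0 0 0;0 0 30 0 0 0;0 0 30 0 0 0;0 0 30 0 0 0;0 0 20 0 0 0;0 0 10 0 0 0;0 0 0 0 0 0;0 0 0 0 0 0"

```text
time: 4.45
tcp_pos: [505.1, 74.3, 92.3]
orientation: [0.658, 0.753, 0.0, 0.001]
contact_force: [-0.1, -0.3, -0.2]
grip_width: -0.1
```

play_rows --motion "8 0 0 0 0 0;5 0 0 0 0 0;5 0 0 0 0 0;5 0 0 0 0 0;5 0 0 0 0 0;0 0 0 0 0 0"

```text
time: 5.05
tcp_pos: [501.7, 101.4, 92.0]
orientation: [0.658, 0.753, 0.0, 0.001]
contact_force: [1.2, -5.9, 4.8]
grip_width: -0.2
```

Run:
```python
from h import *
info()
```

```text
t 5.05 tcp tester 0.8 64.7 92.0 toolx yaw 97.7 want 97.6 z [ 0.002 -0.001 -1.   ] F [ 1.2 -5.9  4.8] grip -0.2
```

play_rows --motion "6 0 0 0 0 0;6 0 0 0 0 0;6 0 0 0 0 0;5 0 0 0 0 0;2 0 0 0 0 0;1 0 0 0 0 0;0 0 0 0 0 0;0 0 0 0 0 0"

```text
time: 5.85
tcp_pos: [498.3, 126.1, 91.9]
orientation: [0.658, 0.753, -0.0, 0.001]
contact_force: [1.4, -7.3, 3.5]
grip_width: -0.0
```

Run:
```python
from h import *
info()
```

```text
t 5.85 tcp tester 0.7 89.6 91.9 toolx yaw 97.7 want 97.6 z [ 0.002 -0.002 -1.   ] F [ 1.4 -7.3  3.5] grip -0.0
```

play_rows --motion "2 0 0 0 0 0;0 0 0 0 0 0;0 0 0 0 0 0"

```text
time: 6.15
tcp_pos: [498.3, 126.5, 91.9]
orientation: [0.658, 0.753, -0.001, 0.002]
contact_force: [1.1, -15.1, 3.6]
grip_width: 0.1
```

play_rows --motion "1.5 0 0 0 0 0;0 0 0 0 0 0;0 0 0 0 0 0"

```text
time: 6.45
tcp_pos: [498.2, 127.7, 91.9]
orientation: [0.658, 0.753, -0.001, 0.002]
contact_force: [2.4, -14.4, 3.8]
grip_width: 0.1
```

Run:
```python
from h import *
info()
im,d,K,M=cam("wrist"); W=pts(d,K,M); save("w2.png",im);info()
Q=W.reshape(-1,3);T=np.c_[(Q[:,:2]-O)@ex,(Q[:,:2]-O)@ey,Q[:,2]]
im2,d,K,M=cam("scene"); c=cv2.resize(im2[150:340,200:460],None,fx=3,fy=3)[:400]
save("c2.png",np.vstack([cv2.resize(im,(480,300)),cv2.resize(c,(480,246))]))
m=(abs(T[:,0])<25)&(T[:,1]>85)&(T[:,1]<130)&(T[:,2]>108)&(T[:,2]<125);print(m.sum(),np.percentile(T[m],[1,50,99],axis=0).round(1))
```

```text
t 6.45 tcp tester 0.8 91.2 91.9 toolx yaw 97.7 want 97.6 z [ 0.002 -0.005 -1.   ] F [  2.4 -14.4   3.8] grip 0.1
t 6.5 tcp tester 0.8 91.2 91.9 toolx yaw 97.7 want 97.6 z [ 0.002 -0.005 -1.   ] F [  1.7 -15.7   4.6] grip -0.1
3603 [[-19.9  99.2 108.2]
 [  0.5 107.6 115.9]
 [ 21.1 111.  124.3]]
```

View pics/c2.png

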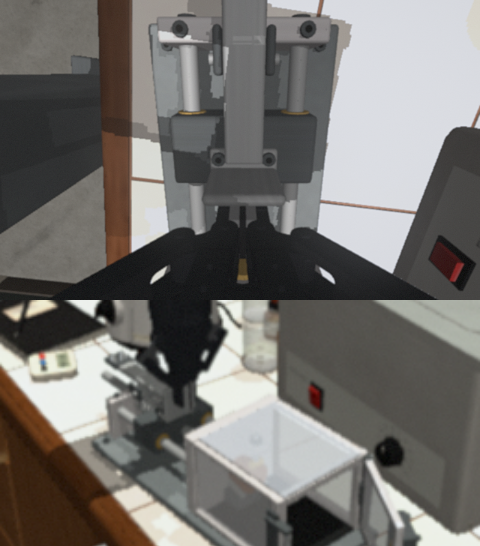

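The wrist half shows the lug at about (245,185), pressed by the fingers and drawn roughly 42 mm. A little more is needed.

play_rows --motion "1.5 0 0 0 0 0;0 0 0 0 0 0;0 0 0 0 0 0;0 0 0 0 0 0"

```text
time: 6.95
tcp_pos: [498.0, 129.1, 91.9]
orientation: [0.658, 0.753, -0.001, 0.002]
contact_force: [1.6, -15.5, 4.6]
grip_width: 0.1
```

play_rows --motion "1.5 0 0 0 0 0;0 0 0 0 0 0;0 0 0 0 0 0;0 0 0 0 0 0"

```text
time: 7.35
tcp_pos: [497.8, 130.4, 91.9]
orientation: [0.658, 0.753, -0.001, 0.002]
contact_force: [1.3, -16.0, 3.3]
grip_width: 0.2
```

play_rows --motion "1 0 0 0 0 0;0 0 0 0 0 0;0 0 0 0 0 0;-1.5 0 0 0 0 0;-1.5 0 0 0 0 0;-1.5 0 0 0 0 0;-1.5 0 0 0 0 0;-1.5 0 0 0 0 0;-1 0 0 0 0 0;0 0 0 0 0 0;0 0 0 0 0 0"

```text
time: 8.45
tcp_pos: [497.9, 126.0, 91.4]
orientation: [0.658, 0.753, -0.0, 0.0]
contact_force: [3.7, -6.2, 2.7]
grip_width: 0.0
```

play_rows --motion "-1 0 0 0 0 0;0 0 0 0 0 0;-1 0 0 0 0 0;0 0 0 0 0 0;0 0 0 0 0 0"

```text
time: 8.95
tcp_pos: [497.4, 124.5, 91.1]
orientation: [0.658, 0.753, -0.0, -0.0]
contact_force: [0.0, -0.2, -0.1]
grip_width: -0.2
```

play_rows --motion "-12 0 0 0 0 0;0 0 0 0 0 0;0 0 -30 0 0 0;0 0 -40 0 0 0;0 0 -40 0 0 0;0 0 0 0 0 0"

```text
time: 9.55
tcp_pos: [503.0, 112.1, 207.1]
orientation: [0.659, 0.753, 0.004, 0.004]
contact_force: [1.4, 0.0, -0.7]
grip_width: 0.2
```

Run:
```python
from h import *
info(); print(to([606,-214,200]))
im,d,K,M=cam("wrist"); W=pts(d,K,M); save("w3.png",im)
Q=W.reshape(-1,3);T=np.c_[(Q[:,:2]-O)@ex,(Q[:,:2]-O)@ey,Q[:,2]]
m=(abs(T[:,0])<25)&(T[:,1]>90)&(T[:,1]<130)&(T[:,2]>108)&(T[:,2]<125);print(m.sum(),np.percentile(T[m],[1,50,99],axis=0).round(1))
for a,b in [(150,198),(200,225),(225,260)]:
    m=(abs(T[:,0])<14)&(T[:,1]>a)&(T[:,1]<b)&(T[:,2]>85)&(T[:,2]<125);print(a,m.sum(),np.percentile(T[m],[1,50,99],axis=0).round(1).tolist() if m.any() else 0)
```

```text
t 9.55 tcp tester 3.5 75.1 207.1 toolx yaw 97.6 want 97.6 z [ 0.011  0.    -1.   ] F [ 1.4  0.  -0.7] grip 0.2
[-336.9   58.8    8.2]
707 [[-20.2 102.  108.1]
 [  0.6 106.3 115.9]
 [ 21.5 109.  118. ]]
150 2544 [[-13.5, 150.3, 85.6], [0.1, 176.0, 95.7], [13.5, 197.6, 97.4]]
200 811 [[-9.8, 200.1, 93.8], [0.9, 207.3, 95.7], [11.5, 214.4, 97.5]]
225 0 0
```

Cocked: the lug's rear edge is at 109 mm against 68.5 mm at rest, with nothing touching it. On to the door.

play_rows --motion "-42 7.3 1 0 0 0;-42 7.3 1 0 0 0;-42 7.3 1 0 0 0;-42 7.3 1 0 0 0;-42 7.3 1 0 0 0;-42 7.3 1 0 0 0;-42 7.3 1 0 0 0;-43 7.3 1 0 0 0;0 0 0 0 0 0"

```text
time: 10.5
tcp_pos: [602.2, -219.5, 190.7]
orientation: [0.66, 0.751, -0.001, -0.0]
contact_force: [0.8, 0.5, 0.2]
grip_width: -0.1
```

play_rows --motion "0 0 0 0 0 -8.4;0 0 0 0 0 -8.4;0 0 0 0 0 -8.4;0 0 0 0 0 -8.4;0 0 0 0 0 -8.4;0 0 0 0 0 -8.4;0 0 0 0 0 -8.4;0 0 0 0 0 0;0 0 0 0 0 0"

```text
time: 11.4
tcp_pos: [601.6, -213.3, 192.3]
orientation: [0.206, 0.979, 0.0, -0.001]
contact_force: [0.7, -0.2, -0.8]
grip_width: 0.1
```

Run:
```python
from h import *
info(); print(to([606,-214,200]))
im,d,K,M=cam("wrist"); W=pts(d,K,M); save("w4.png",im)
for r in imaging.find_in("door_push","wrist")[:2]: print(np.round(r["rect"]),r["p"])
s=sensors.sense(); r=R.from_quat(s["orientation"]); L=r.inv().apply(W.reshape(-1,3)-s["tcp_pos"]); z=W.reshape(-1,3)[:,2]
# tool-frame coordinates of the door top and latch case top
for n,z0,z1 in [("doortop",112,124),("casetop",90,106)]:
    m=(z>z0)&(z<z1)&(L[:,0]>0)&(L[:,0]<110)&(L[:,1]>-70)&(L[:,1]<95)
    print(n,m.sum(),np.percentile(L[m],[1,25,50,75,99],axis=0).round(0).tolist())
    if n=="doortop": print(np.polyfit(L[m,1],L[m,0],1))
```

```text
t 11.4 tcp tester 58.5 -260.5 192.3 toolx yaw 156.2 want 97.6 z [-0.002  0.001 -1.   ] F [ 0.7 -0.2 -0.8] grip 0.1
[-4.3  1.2 -7.7]
[368. 145. 198.  54.] 0.9
doortop 5335 [[50.0, -20.0, 69.0], [54.0, 41.0, 70.0], [68.0, 76.0, 74.0], [96.0, 87.0, 75.0], [110.0, 95.0, 80.0]]
[ 0.37501723 50.98735839]
casetop 1899 [[29.0, -19.0, 87.0], [37.0, -6.0, 94.0], [42.0, 7.0, 94.0], [46.0, 20.0, 95.0], [58.0, 91.0, 102.0]]
```

View pics/w4.png

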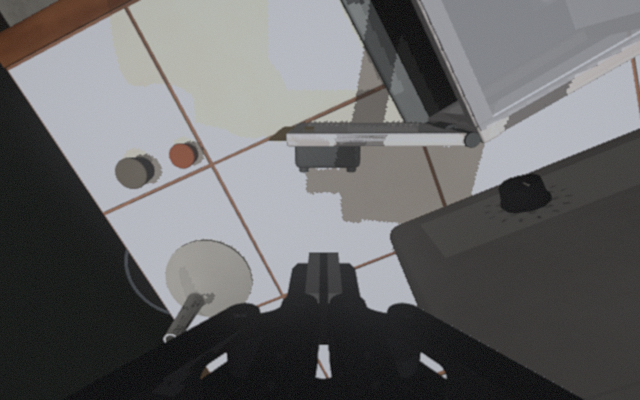

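The door is parallel to the tool's y axis, with the latch case at about (328,155), centred on the tool. The hinge is at (472,140). A dish with a stand at (205,280) and the instrument corner at (395,235) are close, so I'll check clearance before descending.

Run:
```python
from h import *
s=sensors.sense(); r=R.from_quat(s["orientation"])
Q=np.vstack([np.load("top0.npz")["W"].reshape(-1,3),np.load("scene0.npz")["W"].reshape(-1,3)])
L=r.inv().apply(Q-s["tcp_pos"])
for y0 in range(-160,160,20):
  for x0 in range(-140,40,20):
    m=(L[:,0]>=x0)&(L[:,0]<x0+20)&(L[:,1]>=y0)&(L[:,1]<y0+20)&(Q[:,2]>12)
    if m.sum()>2: print((x0,y0,int(np.nanpercentile(Q[m,2],95))),end=" ")
  print()
```

```text
(-140, -160, 28) (-120, -160, 33) (-100, -160, 27) (-80, -160, 14) (0, -160, 17) (20, -160, 18) 
(-140, -140, 38) (-120, -140, 97) (-100, -140, 34) (-80, -140, 17) (0, -140, 18) (20, -140, 18) 
(-140, -120, 35) (-120, -120, 49) (-100, -120, 30) (-80, -120, 17) 
(-140, -100, 17) (-120, -100, 21) (-100, -100, 19) 


(20, -40, 94) 
(20, -20, 100) 
(20, 0, 100) 
(20, 20, 100) 
(-60, 40, 248) 
(-100, 60, 247) (-80, 60, 247) (-60, 60, 247) (-40, 60, 248) 
(-140, 80, 248) (-120, 80, 247) (-100, 80, 248) (-80, 80, 249) (-60, 80, 249) (-40, 80, 246) 
(-140, 100, 249) (-120, 100, 250) (-100, 100, 250) (-80, 100, 250) (-60, 100, 249) (-40, 100, 247) 
(-140, 120, 250) (-120, 120, 251) (-100, 120, 251) (-80, 120, 252) (-60, 120, 251) (-40, 120, 248) (-20, 120, 245) 
(-140, 140, 251) (-120, 140, 252) (-100, 140, 252) (-80, 140, 252) (-60, 140, 251) (-40, 140, 249) (-20, 140, 247) (0, 140, 86)
```

play_rows --motion "8 -5 10 0 0 0;0 0 20 0 0 0;0 0 20 0 0 0;0 0 15 0 0 0;0 0 0 0 0 0"

```text
time: 12.0
tcp_pos: [591.2, -214.4, 125.7]
orientation: [0.205, 0.979, 0.001, -0.002]
contact_force: [-0.4, 0.1, -0.8]
grip_width: -0.3
```

play_rows --motion "0 0 15 0 0 0;0 0 15 0 0 0;0 0 15 0 0 0;0 0 13 0 0 0;0 0 0 0 0 0;0 0 0 0 0 0"

```text
time: 12.6
tcp_pos: [593.1, -215.4, 70.7]
orientation: [0.204, 0.979, -0.0, 0.0]
contact_force: [-0.2, 1.2, 0.2]
grip_width: 0.2
```

Run:
```python
from h import *
info()
im,d,K,M=cam("wrist"); W=pts(d,K,M); save("w5.png",im)
s=sensors.sense(); r=R.from_quat(s["orientation"]); L=r.inv().apply(W.reshape(-1,3)-s["tcp_pos"]); z=W.reshape(-1,3)[:,2]
m=(z>90)&(z<104)&(L[:,0]>0)&(L[:,0]<60)&(abs(L[:,1])<45)
print("case",m.sum(),np.percentile(L[m],[1,50,99],axis=0).round(0).tolist())
```

```text
t 12.6 tcp tester 49.8 -261.4 70.7 toolx yaw 156.4 want 97.6 z [ 0. -0. -1.] F [-0.2  1.2  0.2] grip 0.2
case 6249 [[8.0, -15.0, -33.0], [31.0, 7.0, -27.0], [51.0, 43.0, -19.0]]
```

play_rows --motion "7 0 0 0 0 0;6 0 0 0 0 0;8.4 -2.5 0 0 0 5;8.4 -2.5 0 0 0 5;8.4 -2.5 0 0 0 5;8.4 -2.5 0 0 0 5;8.4 -2.5 0 0 0 5;0 0 0 0 0 0"

```text
time: 13.45
tcp_pos: [538.1, -196.6, 70.8]
orientation: [0.411, 0.911, 0.0, -0.0]
contact_force: [0.6, -0.2, -0.5]
grip_width: -0.1
```

```bash
cat > door.py <<'E'
from h import *
info()
im,d,K,M=cam("wrist"); W=pts(d,K,M)
s=sensors.sense(); r=R.from_quat(s["orientation"]); L=r.inv().apply(W.reshape(-1,3)-s["tcp_pos"]); z=W.reshape(-1,3)[:,2]
Q=W.reshape(-1,3); T=np.c_[(Q[:,:2]-O)@ex,(Q[:,:2]-O)@ey,z]
m=(z>113)&(z<123)&(L[:,0]>20)&(L[:,0]<60)&(L[:,1]>-15)&(L[:,1]<80)&(T[:,1]<-160+(0 if "-n" not in __import__("sys").argv else 8))
print(m.sum()); p=np.polyfit(L[m,1],L[m,0],1); print("door line tool",p,"case outer ~",p[1]-22)
v=r.apply([p[0],1,0]); print("door angle", (np.arctan2(v[1],v[0])-th).round(3))
save("d.png",im)
E
python3 door.py
```

```text
t 13.45 tcp tester -2.3 -235.6 70.8 toolx yaw 131.4 want 97.6 z [-0.001  0.    -1.   ] F [ 0.6 -0.2 -0.5] grip -0.1
8891
door line tool [-0.04076463 38.72654207] case outer ~ 16.726542069064337
door angle 0.553
```

play_rows --motion "8.4 -2.5 0 0 0 5;8.4 -2.5 0 0 0 5;8.4 -2.5 0 0 0 5;8.4 -2.5 0 0 0 5;5 -1.5 0 0 0 3;0 0 0 0 0 0;0 0 0 0 0 0"

```text
time: 14.2
tcp_pos: [509.7, -171.4, 70.6]
orientation: [0.583, 0.812, 0.0, 0.0]
contact_force: [0.6, -0.6, -0.6]
grip_width: -0.3
```

```bash
python3 door.py
```

```text
t 14.2 tcp tester -27.2 -206.8 70.6 toolx yaw 108.6 want 97.6 z [ 0.001 -0.    -1.   ] F [ 0.6 -0.6 -0.6] grip -0.3
6550
door line tool [-3.65805040e-02  3.76240674e+01] case outer ~ 15.624067428239407
door angle 0.156
```

play_rows --motion "3.4 -1 0 0 0 2;3.4 -1 0 0 0 2;3.4 -1 0 0 0 2;1.7 -0.5 0 0 0 1;0 0 0 0 0 0;0 0 0 0 0 0"

```text
time: 14.85
tcp_pos: [503.4, -162.3, 70.5]
orientation: [0.632, 0.775, -0.0, 0.001]
contact_force: [1.4, -5.6, -3.1]
grip_width: -0.3
```

```bash
python3 door.py -n
```

```text
t 14.85 tcp tester -32.2 -196.9 70.5 toolx yaw 101.5 want 97.6 z [ 0.001 -0.002 -1.   ] F [ 1.4 -5.6 -3.1] grip -0.3
8621
door line tool [2.15344874e-02 3.56413531e+01] case outer ~ 13.641353078175527
door angle 0.091
```

play_rows --motion "2 0 0 0 0 1;2 0 0 0 0 1;2 0 0 0 0 1;0 0 0 0 0 0;0 0 0 0 0 0"

```text
time: 15.4
tcp_pos: [501.6, -154.5, 70.3]
orientation: [0.653, 0.758, 0.0, -0.0]
contact_force: [-0.2, 0.0, -0.1]
grip_width: 0.0
```

play_rows --motion "1.5 0 0 0 0 0;1.5 0 0 0 0 0;0 0 0 0 0 0;0 0 0 0 0 0"

```text
time: 15.8
tcp_pos: [501.3, -152.7, 70.4]
orientation: [0.653, 0.757, -0.0, 0.001]
contact_force: [-0.5, -4.8, -2.1]
grip_width: -0.1
```

```bash
python3 door.py -n
```

```text
t 15.8 tcp tester -33.0 -187.2 70.4 toolx yaw 98.5 want 97.6 z [ 0.001 -0.002 -1.   ] F [-0.5 -4.8 -2.1] grip -0.1
4036
door line tool [-1.6128527e-02  3.2932183e+01] case outer ~ 10.932183006671615
door angle 0.0
```

play_rows --motion "1.5 0 0 0 0 0;0 0 0 0 0 0;0 0 0 0 0 0;-10 0 0 0 0 0;-20 0 0 0 0 0;-20 0 0 0 0 0;0 0 -40 0 0 0;0 0 -40 0 0 0;0 0 -40 0 0 0;0 0 0 0 0 0;0 0 0 0 0 0"

```text
time: 16.95
tcp_pos: [508.9, -201.2, 191.5]
orientation: [0.653, 0.757, 0.0, 0.001]
contact_force: [-0.4, 0.2, -0.3]
grip_width: -0.2
```

Run:
```python
from h import *
info()
im,d,K,M=cam("wrist"); W=pts(d,K,M); save("w6.png",im)
Q=W.reshape(-1,3); T=np.c_[(Q[:,:2]-O)@ex,(Q[:,:2]-O)@ey,Q[:,2]]
m=(abs(T[:,0])<30)&(T[:,1]<-150)&(T[:,1]>-185)&(T[:,2]>85)&(T[:,2]<104)
print("case",m.sum(),np.percentile(T[m],[1,50,99],axis=0).round(1).tolist())
for x in range(-50,55,10):
    q=T[(abs(T[:,0]-x)<5)&(T[:,2]>112)&(T[:,1]<-140)&(T[:,1]>-190)]; print(x,len(q),q[:,1].min().round(1) if len(q) else 0)
i2,*_=cam("scene"); 
print(to(w(0,80,210)))
u=(300,180); save("c6.png",np.vstack([cv2.resize(im,(480,300)),cv2.resize(i2[210:330,300:460],(400,300)) if 0 else cv2.resize(i2[210:320,300:476],(480,300))]))
```

```text
t 16.95 tcp tester -31.9 -236.3 191.5 toolx yaw 98.4 want 97.6 z [ 0.002 -0.002 -1.   ] F [-0.4  0.2 -0.3] grip -0.2
case 1061 [[-29.8, -177.2, 94.5], [-17.5, -165.9, 98.4], [-5.9, -157.0, 100.2]]
-50 488 -156.4
-40 497 -156.3
-30 494 -156.7
-20 500 -156.6
-10 504 -156.4
0 490 -156.7
10 506 -156.7
20 488 -156.6
30 502 -156.4
40 494 -156.7
50 493 -156.7
[314.4  37.7 -20.4]
```

View pics/c6.png

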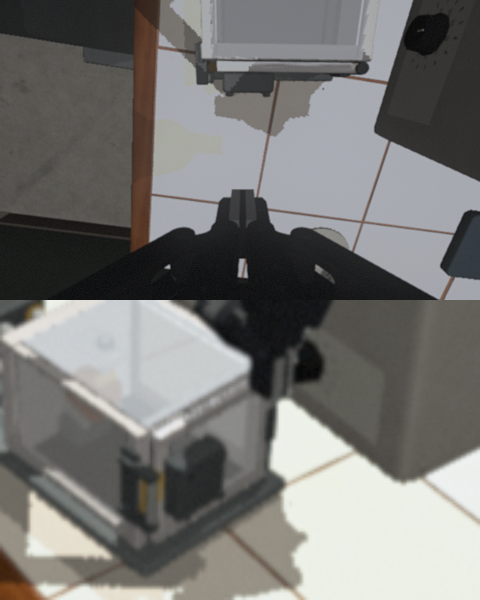

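The door is flush: its top edge reads y −156.5 ± 0.2 mm across its full width. In the scene half the tongue sits at the keeper, around (150,490). Now the pad.

play_rows --motion "43 3.5 0 0 0 0;43 3.5 0 0 0 0;43 3.5 0 0 0 0;43 3.5 0 0 0 0;43 3.5 0 0 0 0;43 3.5 0 0 0 0;43 3.5 0 0 0 0;43 3.5 0 0 0 0;43 3.5 0 0 0 0;0 0 0 0 0 -0.8;0 0 0 0 0 0"

```text
time: 18.15
tcp_pos: [481.4, 188.3, 188.7]
orientation: [0.647, 0.763, -0.001, -0.001]
contact_force: [0.3, -0.2, -0.1]
grip_width: 0.1
```

Run:
```python
from h import *
info()
im,d,K,M=cam("wrist"); W=pts(d,K,M); save("w7.png",im)
for r in imaging.find_in("sear_pad","wrist")[:2]: print(np.round(r["rect"]),r["p"])
Q=W.reshape(-1,3); T=np.c_[(Q[:,:2]-O)@ex,(Q[:,:2]-O)@ey,Q[:,2]]
for y in range(190,262,5):
    q=T[(abs(T[:,1]-y)<2.5)&(abs(T[:,0])<25)&(T[:,2]>80)&(T[:,2]<120)]
    if len(q)>5: print(y,len(q),np.percentile(q[:,0],[2,98]).round(1),np.median(q[:,2]).round(1))
q=T[(abs(T[:,0])<20)&(T[:,1]>200)&(T[:,2]>80)&(T[:,2]<120)]; print(np.percentile(q[:,1],[98,99.5]))
print(to(w(0.5,229,115)))
```

```text
t 18.15 tcp tester -7.9 153.5 188.7 toolx yaw 99.4 want 97.6 z [-0.003 -0.001 -1.   ] F [ 0.3 -0.2 -0.1] grip 0.1
[346. 158.  45. 188.] 0.94
190 325 [-15.5  16.6] 95.2
195 261 [-14.8  15.5] 95.6
200 233 [-10.   11.3] 95.7
205 239 [-10.2  10.9] 95.7
210 242 [-10.3  11.3] 95.7
215 245 [-9.8 11. ] 95.7
220 249 [-10.   10.8] 95.8
225 341 [-13.5  14.3] 98.3
230 365 [-13.7  15. ] 98.9
235 371 [-13.7  14.7] 99.0
240 379 [-13.6  14.9] 99.0
245 388 [-13.7  14.7] 99.0
250 349 [-13.6  14.4] 98.4
[251.22078403 252.10180592]
[76.9 10.3 74.2]
```

View pics/w7.png

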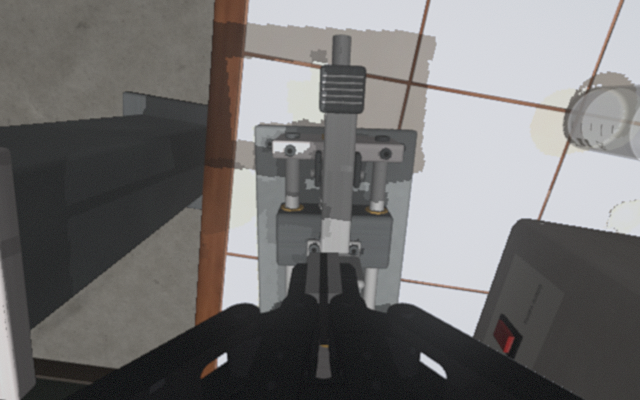

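The ribbed pad is at (342,88), spanning tester y 222–252, so its centre is (0.5, 237) at z about 100. I'll move above it and confirm with the fixed cameras that the striker is still cocked and the door still shut.

play_rows --motion "42 5 0 0 0 0;43 5 0 0 0 0;0 0 25 0 0 0;0 0 25 0 0 0;0 0 20 0 0 0;0 0 0 0 0 0;0 0 0 0 0 0"

```text
time: 18.95
tcp_pos: [479.1, 272.0, 120.3]
orientation: [0.649, 0.761, -0.0, -0.0]
contact_force: [0.2, 0.4, 0.6]
grip_width: -0.3
```

Run:
```python
from h import *
info()
print(to(w(0.5,237,104)))
for n in ["top","scene"]:
    im,d,K,M=cam(n); W=pts(d,K,M); Q=W.reshape(-1,3); T=np.c_[(Q[:,:2]-O)@ex,(Q[:,:2]-O)@ey,Q[:,2]]
    m=(abs(T[:,0])<25)&(T[:,1]>45)&(T[:,1]<120)&(T[:,2]>100)&(T[:,2]<121);print(n,"lug",m.sum(),np.percentile(T[m],[2,50,98],axis=0).round(1).tolist() if m.any() else 0)
    m=(T[:,0]>-60)&(T[:,0]<55)&(T[:,1]>-200)&(T[:,1]<-145)&(T[:,2]>108)&(T[:,2]<118);print("door",m.sum(),np.percentile(T[m],[2,50,98],axis=0).round(1).tolist() if m.any() else 0)
```

```text
t 18.95 tcp tester 0.8 236.7 120.3 toolx yaw 99.1 want 97.6 z [-0.001 -0.    -1.   ] F [0.2 0.4 0.6] grip -0.3
[ 0.3 -0.3 16.3]
top lug 52 [[-20.7, 100.8, 107.8], [-0.2, 104.1, 116.0], [21.1, 107.6, 120.3]]
door 68 [[-53.4, -158.5, 113.2], [-5.3, -153.6, 116.7], [51.6, -150.1, 117.9]]
scene lug 118 [[-20.7, 98.0, 100.5], [-0.5, 101.4, 110.1], [20.6, 107.1, 116.6]]
door 309 [[-55.7, -159.2, 108.5], [-4.3, -155.4, 116.1], [52.8, -146.5, 117.9]]
```

Both cameras agree: the lug is +40 mm (cocked) and the door is shut. Firing.

play_rows --motion "0 0 12 0 0 0;0 0 5 0 0 0;0 0 4 0 0 0;0 0 4 0 0 0;0 0 4 0 0 0;0 0 4 0 0 0;0 0 0 0 0 0;0 0 0 0 0 0"

```text
time: 19.85
tcp_pos: [478.6, 274.9, 88.3]
orientation: [0.648, 0.762, 0.001, -0.001]
contact_force: [-3.1, 4.3, 8.3]
grip_width: -0.2
```

Run:
```python
from h import *
info()
for n in ["top","scene"]:
    im,d,K,M=cam(n); W=pts(d,K,M); Q=W.reshape(-1,3); T=np.c_[(Q[:,:2]-O)@ex,(Q[:,:2]-O)@ey,Q[:,2]]
    m=(abs(T[:,0])<25)&(T[:,1]>45)&(T[:,1]<120)&(T[:,2]>100)&(T[:,2]<121);print(n,"lug",m.sum(),np.percentile(T[m],[2,50,98],axis=0).round(1).tolist() if m.any() else 0)
```

```text
t 19.85 tcp tester 0.8 239.6 88.3 toolx yaw 99.3 want 97.6 z [ 0.001  0.003 -1.   ] F [-3.1  4.3  8.3] grip -0.2
top lug 53 [[-20.4, 48.4, 104.9], [-1.1, 52.0, 115.8], [19.5, 55.2, 120.4]]
scene lug 126 [[-21.0, 59.7, 100.3], [-1.2, 62.4, 109.8], [20.8, 66.9, 117.0]]
```

Fired. I'll release the pad, retreat upward and check.

play_rows --motion "0 0 -5 0 0 0;0 0 -10 0 0 0;0 0 -30 0 0 0;0 0 -40 0 0 0;0 0 -40 0 0 0;0 0 0 0 0 0;0 0 0 0 0 0;0 0 0 0 0 0"

```text
time: 20.75
tcp_pos: [477.8, 272.9, 211.1]
orientation: [0.648, 0.762, -0.001, -0.001]
contact_force: [-0.7, -1.4, -0.8]
grip_width: -0.2
```

Run:
```python
from h import *
info(); out=[]
for n in ["top","scene"]:
    im,d,K,M=cam(n); W=pts(d,K,M); Q=W.reshape(-1,3); T=np.c_[(Q[:,:2]-O)@ex,(Q[:,:2]-O)@ey,Q[:,2]]
    m=(T[:,0]>-60)&(T[:,0]<55)&(T[:,1]>-200)&(T[:,1]<-145)&(T[:,2]>108)&(T[:,2]<118);print("door",m.sum(),np.percentile(T[m],[2,50,98],axis=0).round(1).tolist())
    for t in ["stopper","timer","beaker"]:
        for r in imaging.find_in(t,n)[:1]: print(n,t,np.round(r["rect"]),round(r["p"],2))
    print("saddle px",proj(w(0,-20,55),K,M).round(),"floor",proj(w(0,-100,15),K,M).round())
    out.append(cv2.resize(im[180:300,330:480],(480,384)) if n=="top" else cv2.resize(im[190:330,290:460],(320,264)))
b=np.zeros((384,320,3),np.uint8); b[:264]=out[1]; save("f.png",np.hstack([out[0],b]))
```

```text
t 20.75 tcp tester -0.3 237.8 211.1 toolx yaw 99.3 want 97.6 z [-0.002 -0.001 -1.   ] F [-0.7 -1.4 -0.8] grip -0.2
door 66 [[-49.6, -157.8, 113.5], [-4.1, -153.1, 116.5], [44.5, -149.9, 118.0]]
top timer [224. 264.  11.   9.] 0.53
top beaker [273. 167.  26.  27.] 0.68
saddle px [373. 241.] floor [401. 239.]
door 305 [[-55.9, -159.1, 108.6], [-7.0, -155.6, 115.8], [51.0, -147.3, 117.9]]
scene timer [229. 187.  25.  15.] 0.9
scene beaker [341. 172.  20.  32.] 0.64
saddle px [332. 242.] floor [357. 275.]
```

View pics/f.png

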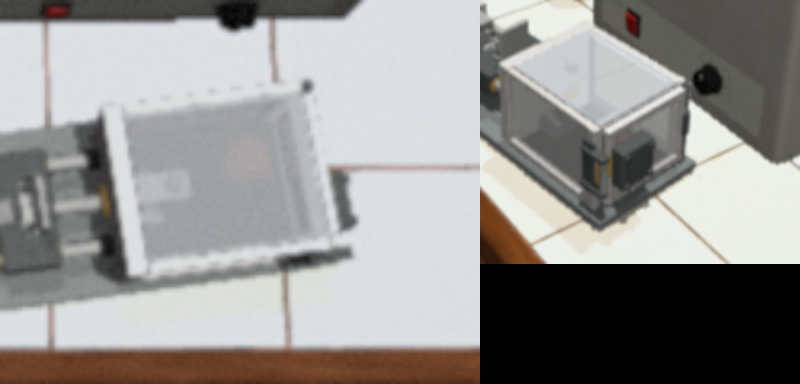

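The stopper (reddish blob at (248,158)) lies on the chamber floor clear of the saddle at (170,185). The door is shut and the timer and beaker are unmoved.

```bash
python3 -c "
from h import *
print(manip.job_done())"
```

```text
the job is handed in; nothing more can be done
None
```

The shot is done and handed in at about 21 s of the 64 s. I drew the striker back until it stayed cocked, pushed the door shut, pressed the sear pad to fire, then lifted the arm clear.

**Before firing:**
- **Striker:** it stood about 40 mm back with nothing touching it, seen by the wrist camera just after cocking and by both fixed cameras just before firing.
- **Door:** it was flush, at about 0 rad. The push force had risen while riding over the keeper, dropped to zero, and the door stayed shut after I backed off.

**After firing:**
- **Stopper:** the top view shows a reddish blob on the chamber floor, clear of the saddle. The network did not report the stopper, so this rests on the picture alone.
- **Striker:** it had gone forward. The two cameras disagreed on where just after firing: the scene camera put it at rest, the top camera about 10 mm further forward. I put that down to movement at that moment and did not measure it again.
- **Door:** still shut. I inferred the latched tongue from the force drop and the door angle, and did not measure it directly.
- **Bystanders:** the beaker and timer were found where they began. In the top view the timer was only partly boxed, but the scene view agreed.

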